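Change gear on the hub run-in stand

ROBOT

A 6-joint arm with a two-finger parallel gripper is mounted at the origin on the work surface. World frame = base frame: x ahead of the robot, y to its left, z up, the work surface at z = 0. Lengths are in m, angles in rad, forces in N, time in s.
With the tool pointing down it reaches from about 0.325 to 0.9 m from the base axis. Payload 3.5 kg.
Tool frame: the origin (TCP) lies at the very end of the fingers, on their centre line; the grasp point (between the pads) lies 19 mm behind it; z points along the fingers, y is the direction in which the jaws open and shut (so a half turn about z gives the same grasp; the last joint's range is limited). The gripper opens to 85 mm and grips with 20 to 120 N. Pads are 22 mm wide; open, the fingers measure 114 mm over their backs; the gripper's body (76 mm by 85 mm) begins 54 mm behind the grasp point. The pads swing forward as they close: fully open they stand 13 mm farther back than shut.
Start: joints at [1.017, 0.276, -0.026, 1.268, 0, 1.467], TCP at [0.272, 0.563, 0.207] pointing down, gripper open.
Joint ranges: [-3.12, 3.12], [-0.85, 1.88], [-1.08, 1.24], [-1.95, 2.15], [-1.57, 1.53], [-3.14, 3.14]. Speed limits (rad/s): [2.57, 2.57, 3.14, 3.14, 3.14, 3.14].

INTERFACE

Orientations are given as a unit quaternion [x, y, z, w].
In Python, from station import env gives the robot as it stands. The module is installed in compiled form; this text tells all that it offers.
- The arm moves only by the tool drive_tool, never from a script. Its argument "deltas" is a list that holds one entry, the list of rows, each a list of 6 numbers: the shift along the world's x, y, z normalised to -1 to 1, where 1 is 0.05 m, then the turn, a rotation vector about the world's x, y, z normalised to -1 to 1, where 1 is 0.12 rad. A call has 1 to 8 rows; each row shifts and turns the pose as measured when the row begins; what a row does not reach is not made up. A row lasts 1/8 s, in which the tool goes at most 62.5 mm and 10.7 degrees, less where a joint would pass 70% of its speed; a pose out of reach is approached as far as the arm can. A call with a number of a shift or a turn outside -1 to 1 is refused whole. A call with a gripper value outside its range is refused whole. "fingers" is the opening, from 0 (shut) to 1 (fully open), set as the call begins (left out, the last holds). The fingers move at their own pace and stop on an object; "squeeze" is the grip in N (left out, the last holds). Time passes only in rows, so rows that do not move let the fingers close. It gives the time, the measured TCP pose, the force and the opening at its end, in the units of the state.
- env.get_state(): the state, without advancing time (a new reading comes with each control period).
- env.capture(name): name is "scene" or "side" or "wrist"; returns the picture (400x640x3 uint8, red, green, blue); there is no depth.
- env.camera_info(name): a dict with "fx", "fy", "cx", "cy" (pixels), "xyz" and "attitude" of the camera in the world; the wrist camera has in their place "T_tool_cam" (4x4, takes a point from camera to tool coordinates, whose origin is the TCP and whose axes are the flange's). Camera axes: x right, y down, z forward; pixel columns grow to the right and rows downward; lengths in m; the calibration is good to about 2 mm. A picture is of the moment at which its call begins: read the wrist's pose just before it. camera_info takes no time and is no camera call.
- env.job_done(): hands the job in, once; it reports no verdict.
The state is a dict: "clock": time; "qpos": joint angles; "joint_vel": joint speeds; "effort": joint torques, N m; "eef_pos": TCP position; "tcp_rot": TCP orientation; "ft_force": force on the tool from outside, world axes, zero at the start; "ft_torque": the same for the moment, N m; "finger_gap": finger opening in m.
Only numpy, scipy, OpenCV 4.12 (cv2) and the standard library are available. Lean on these libraries where they do the work, as an engineer would, in place of code of your own. Each camera call takes 0.05 s, during which the arm holds its last target.

TASK

The gear lever of the hub run-in stand stands in the near left slot of its three-column gate, as seen from the robot. With the fingertips, push the lever through the gate (to the middle cross slot, across, then out of it again) until it is fully home in the slot whose end is marked by the upright steel pin; the other slots have only a low plug or nothing. Only push: do not grip the lever or force it hard against the gate, and do not disturb the loose hub, the grease jar or the screwdriver lying nearby.

Things in the scene. Friction and masses are not known exactly. Their poses are not given: they have to be found in the camera images.
- selector: The stand, fixed: grey gearbox 150 x 170 x 95 mm on a steel foot plate (190 x 360 x 12 mm), a spindle head with a hub on its left side (y = 95 to 235 mm, up to 137 mm high). Yaw up to 0.45 rad. Origin on the work surface straight below the lever's pivot and the gate's middle; x points away from the robot (far), y left, z up
- gate_middle (a point): Middle of the steel gate plate (100 x 110 mm, 5 mm thick) on its upper face, 100 mm above the work surface; axes as the stand. Slots 16 mm wide: a cross slot along y at x = 0, and three columns along x at y = +24 (left), 0 (middle), -24 mm (right), each with a far and a near end. At an end the shaft's axis is 20 mm from the cross slot's middle line
- left_column (a point): Where the left column meets the cross slot, on the plate's face, 24 mm left of the gate's middle. The 8 mm teeth between columns block the lever: it changes columns only along the cross slot and enters a column only when lined up to about 2.5 mm at the plate (5 mm at the knob)
- lever_knob (a point): Centre of the lever's black knob, an upright cylinder 28 mm across, 50 mm tall, ends a little tapered, on a 10 mm steel shaft; 145 mm from the pivot, z axis up along the lever. Lever upright: centre 175 mm above the work surface, underside 150, top 200 mm. The knob travels about 48 mm from column to column, 40 mm from the cross slot to a slot's end
- lever_shaft (a point): Point on the axis of the lever's shaft, 67.5 mm from the pivot, inside the gate plate
- lever_cross (a joint): Sideways tilt of the lever (rad) about a pivot 30 mm above the work surface on the stand's z axis; positive leans left (+y of the stand). Left column about +0.34, middle 0, right -0.34. Stiff hinge: stays where it is left; a push of about 2 N at the knob moves it
- lever_shift (a joint): Fore-and-aft tilt (rad) about the same pivot, equally stiff; positive leans far (+x of the stand). 0 in the cross slot, fully home about +0.28 (far) or -0.28 (near). Starts at -0.27 to -0.16 in the left column. With cross tilt a and this tilt b the knob's centre is 145 mm x (sin b, cos b sin a, cos b cos a) from the pivot, in the stand's axes
- marker_pin: The upright steel marker pin, 8 mm across and 24 mm tall, that shows which slot is wanted. Fixed on the plate just beyond the end of a slot, in line with its column: at x = +38 (far) or -38 mm (near) and y = 0 (middle column) or -24 mm (right column) in the stand's axes. Origin at its foot, on the plate
- plug1: A low round steel plug, 9 mm across and only 3 mm tall, closing one of the other three marker holes. Fixed. Origin at its foot, on the plate.
- plug2: A low round steel plug, 9 mm across and only 3 mm tall, closing one of the other three marker holes. Fixed. Origin at its foot, on the plate.
- plug3: A low round steel plug, 9 mm across and only 3 mm tall, closing one of the other three marker holes. Fixed. Origin at its foot, on the plate.
- loose_hub: Bystander: a bare aluminium wheel hub standing on end, 52 mm across, 64 mm tall, near the stand. Origin under its foot
- grease_jar: Bystander: a white jar with a black cap, 60 mm across, 60 mm tall. Origin under its foot
- driver: Bystander: a screwdriver with a black handle lying flat, 190 mm long, 26 mm thick. Origin below its middle, x axis along it

How it is judged:
By the outcome, as a careful person would: the job done as asked, in the order asked, and still so for the second after the job is handed in, with the robot touching nothing.
It also fails if it takes over 70 s, if anything falls off the work surface, if the arm or the gripper's body presses on something with over 40 N, if the wrist force passes 120 N, or if a joint passes its speed limit or range.

## Working session

There is one attempt and no reset: what is moved stays moved. The work goes in short steps, Python scripts to look and compute and a tool call to move; the robot and the scene stay as the last step left them, time stands still between calls to the robot, and variables do not carry over. Pictures are saved under pics/ and viewed, and the job is handed in when it is done.

Besides the shell and the picture viewer there is one more tool, called after "Request:" by a JSON object that holds its "name" and its "arguments", one argument or row to a line. drive_tool: Moves the arm, as the interface text tells. Scaled input: -1 to 1 covers 0.05 m each way for a shift and 0.12 rad each way for a turn. Its arguments: {"type":"object","properties":{"deltas":{"type":"array"},"fingers":{"type":"number"},"squeeze":{"type":"number"}},"required":["deltas"]}

```bash
mkdir -p pics; ls; python3 - <<'E'
from station import env
import cv2
for n in ["scene","side","wrist"]:
    s=env.get_state()
    im=env.capture(n); cv2.imwrite(f"pics/{n}0.png",im[:,:,::-1]); print(n,env.camera_info(n))
print(env.get_state())
E
```

```text
pics
scene {'fx': 500.78042410583595, 'fy': 500.78042410583595, 'cx': 320.9319400503952, 'cy': 200.4732956198357, 'xyz': array([0.8102092 , 0.44825689, 0.76599736]), 'attitude': array([ 0.24719224,  0.90001258, -0.34719074, -0.09127946])}
side {'fx': 465.92968097783165, 'fy': 465.92968097783165, 'cx': 323.5858368379848, 'cy': 197.97193117185196, 'xyz': array([0.23489497, 0.53674571, 0.49768187]), 'attitude': array([-0.20203944,  0.84182565, -0.48778821,  0.11212624])}
wrist {'fx': 292.61617948871327, 'fy': 292.61617948871327, 'cx': 320.2951269642433, 'cy': 198.9926907646215, 'T_tool_cam': array([[ 4.44122442e-04, -9.66135527e-01, -2.58034777e-01,
         6.49452373e-02],
       [ 9.99999720e-01,  2.73777219e-04,  6.96093845e-04,
         5.81777363e-04],
       [-6.01876950e-04, -2.58035013e-01,  9.66135378e-01,
        -1.65878616e-01],
       [ 0.00000000e+00,  0.00000000e+00,  0.00000000e+00,
         1.00000000e+00]])}
{'clock': 0.15, 'qpos': array([ 1.01662401e+00,  2.77023697e-01, -2.75770507e-02,  1.26799570e+00,
       -2.61397872e-06,  1.46742428e+00]), 'joint_vel': array([-4.38296894e-04, -2.73741204e-03,  3.05876108e-03,  2.63188357e-04,
       -4.46201663e-04, -5.19679829e-06]), 'effort': array([-2.10820434e-05, -4.46059155e+01,  2.95637995e+01,  1.05454697e-02,
       -7.15679676e-05, -3.51470383e-06]), 'eef_pos': array([0.2719492 , 0.56200144, 0.20647071]), 'tcp_rot': array([ 2.23496299e-01,  9.74704363e-01, -8.52275781e-04, -2.89375976e-04]), 'ft_force': array([-0.72145923,  1.09574824,  0.2740715 ]), 'ft_torque': array([ 0.02586123, -0.02956757, -0.06757832]), 'finger_gap': 0.08520160606119954}
```

View pics/scene0.png

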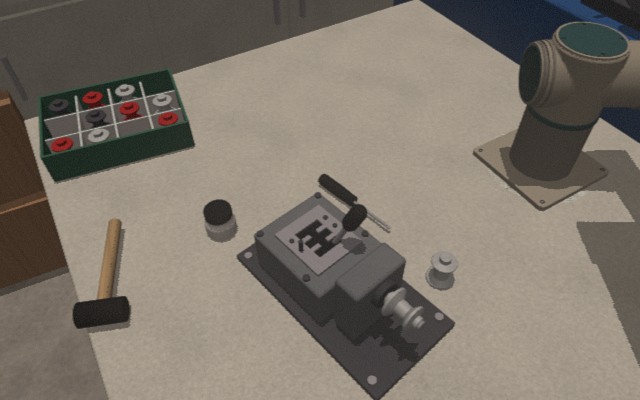

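View pics/side0.png

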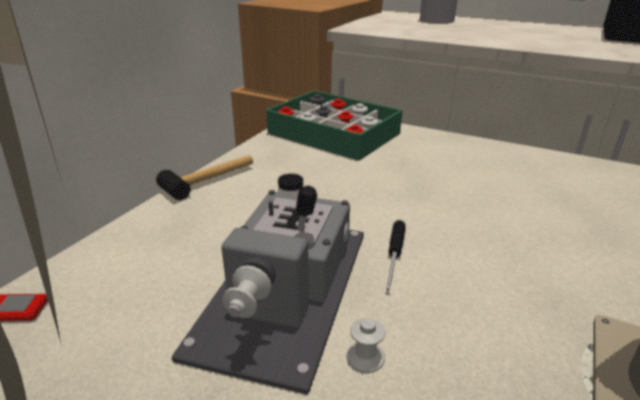

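View pics/wrist0.png

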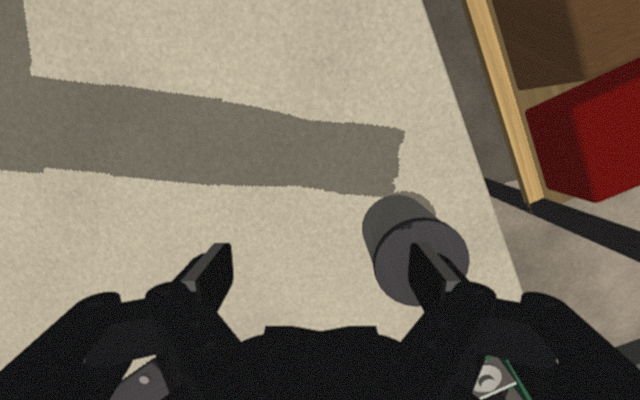

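The scene picture shows the stand with its gate near (320,238) and the knob near (355,217). The side picture shows the knob at (307,200) and an upright dark pin near (270,209). The wrist camera does not see the stand. I'll enlarge both views.

```bash
python3 - <<'E'
import cv2
a=cv2.imread("pics/scene0.png")[185:295,245:405]; cv2.imwrite("pics/scene0z.png",cv2.resize(a,(800,550),interpolation=cv2.INTER_CUBIC))
a=cv2.imread("pics/side0.png")[170:270,220:360]; cv2.imwrite("pics/side0z.png",cv2.resize(a,(784,560),interpolation=cv2.INTER_CUBIC))
E
```

```text
(no output)
```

View pics/scene0z.png

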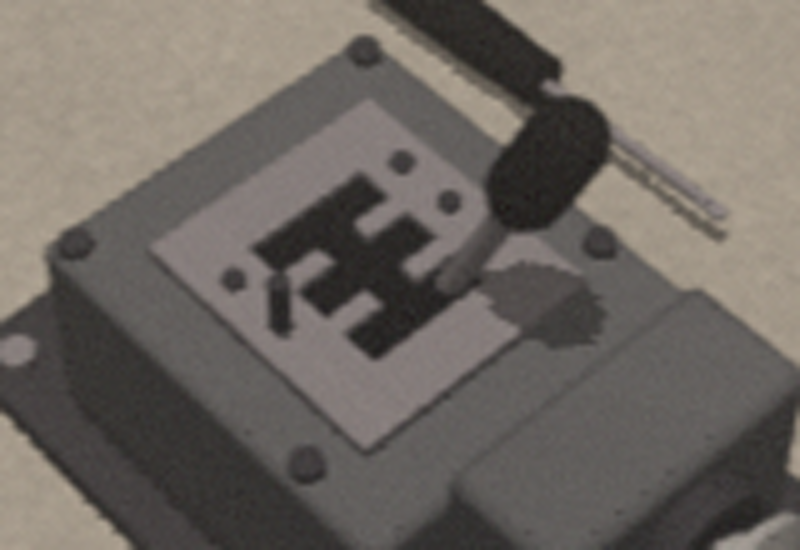

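View pics/side0z.png

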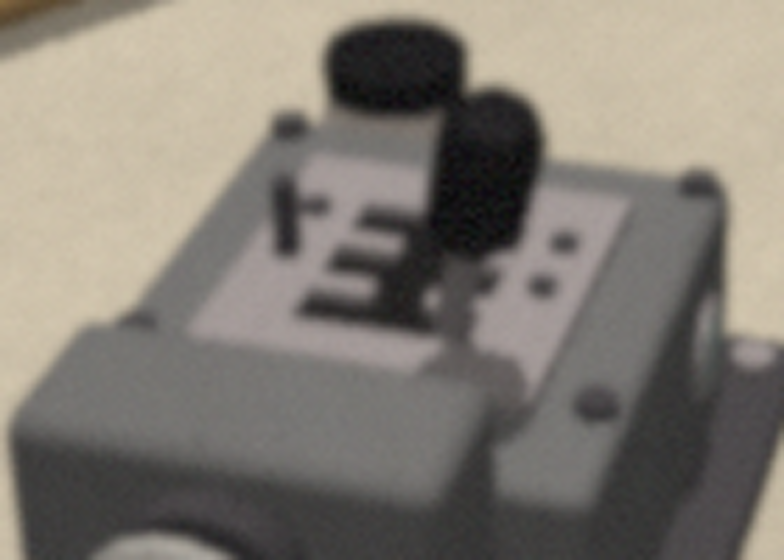

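The only upright pin (foot near (283,330) in the enlarged view) is beyond the far end of the middle column, and the other three holes have plugs. Next I'll fit the stand's pose from points on the plate.

```bash
cat > h.py <<'E'
import numpy as np, cv2
from scipy.spatial.transform import Rotation as R
from station import env
def ray(n,u,v):
    c=env.camera_info(n); d=R.from_quat(c['attitude']).apply([(u-c['cx'])/c['fx'],(v-c['cy'])/c['fy'],1.]); return c['xyz'],d
def onz(n,u,v,z):
    o,d=ray(n,u,v); return (o+d*(z-o[2])/d[2])
def proj(n,p):
    c=env.camera_info(n); q=R.from_quat(c['attitude']).inv().apply(np.asarray(p)-c['xyz']); return np.array([c['fx']*q[0]/q[2]+c['cx'],c['fy']*q[1]/q[2]+c['cy']])
def sz(u,v): return 245+(u+.5)/5-.5,185+(v+.5)/5-.5
def dz(u,v): return 220+(u+.5)/5.6-.5,170+(v+.5)/5.6-.5
def cross2(p,q):
    o1,d1=ray('scene',*p);o2,d2=ray('side',*q)
    d1=d1/np.linalg.norm(d1);d2=d2/np.linalg.norm(d2)
    s=np.linalg.lstsq(np.c_[d1,-d2],o2-o1,rcond=None)[0]
    a=o1+s[0]*d1;b=o2+s[1]*d2; return (a+b)/2,np.linalg.norm(a-b)
def fit(st,w):
    st=np.array(st,float);w=np.array(w)[:,:2]
    a=st-st.mean(0);b=w-w.mean(0)
    yaw=np.arctan2((a[:,0]*b[:,1]-a[:,1]*b[:,0]).sum(),(a*b).sum())
    M=np.array([[np.cos(yaw),-np.sin(yaw)],[np.sin(yaw),np.cos(yaw)]])
    t=w.mean(0)-M@st.mean(0); r=(M@st.T).T+t-w
    return yaw,t,r
E
python3 - <<'E'
from h import *
np.set_printoptions(precision=4,suppress=True)
pts=[((-.05,-.055),(370,100),.1),((.05,-.055),(152,247),.1),((.05,.055),(368,452),.1),
((.038,-.024),(233,279),.103),((-.038,-.024),(401,161),.103),((-.038,0),(449,202),.103)]
st=[p[0] for p in pts]; w=[onz('scene',*sz(*p[1]),p[2]) for p in pts]
yaw,t,r=fit(st,w); print(yaw,t); print(r*1e3)
# side
pts=[((.038,-.024),(315,206),.103),((-.038,-.024),(565,241),.103),((-.038,0),(543,285),.103),((-.05,-.055),(632,198),.1),((.05,-.055),(305,155),.1),((.05,.055),(188,331),.1)]
st=[p[0] for p in pts]; w2=[onz('side',*dz(*p[1]),p[2]) for p in pts]
y2,t2,r2=fit(st,w2); print('side',y2,t2); print(r2*1e3)
print('pin foot scene',onz('scene',*sz(283,330),.1),'side',onz('side',*dz(287,252),.1))
c,s=np.cos(yaw),np.sin(yaw)
for n,p in dict(pin_mid_far=(.038,0),home_mid_far=(.02,0)).items(): print(n,t+[c*p[0]-s*p[1],s*p[0]+c*p[1]])
# knob: mask black
for n,box in [('scene',(330,195,375,240)),('side',(290,180,325,220))]:
    im=cv2.imread(f'pics/{n}0.png'); print(n, im[box[1]:box[3],box[0]:box[2]].max(2).min())
# rough knob centre
k,e=cross2(sz(549,163),dz(485,172)); print('knob',k,e*1e3)
E
```

```text
0.20006672608306655 [ 0.5556 -0.0019]
[[ 0.1384 -0.1351]
 [ 1.271   0.2754]
 [ 0.5431 -0.4302]
 [-0.5334  0.1042]
 [-0.6587  0.409 ]
 [-0.7604 -0.2233]]
side 0.19291215101929624 [ 0.5567 -0.0031]
[[ 1.3755 -3.3342]
 [ 0.743  -1.4248]
 [ 1.3146 -1.53  ]
 [-0.6467  1.0569]
 [-2.3684 -2.8457]
 [-0.418   8.0778]]
pin foot scene [0.593  0.0069 0.1   ] side [0.5936 0.0054 0.1   ]
pin_mid_far [0.5928 0.0056]
home_mid_far [0.5752 0.0021]
scene 30
side 10
knob [0.5112 0.0363 0.1649] 0.30720256937568446
```

Both views agree. The stand is at (0.556, -0.002) with yaw 0.20, and the pin foot is within 1 mm of the middle-far spot. The knob's tilts (a≈0.336, b≈-0.25) match the left-near slot. I'll close the fingers and travel above everything to the near side of the knob.

Request:
{"name": "drive_tool", "arguments": {
  "deltas": [
    [[0.35,-0.97,0,0,0,0.5],[0.35,-0.97,0,0,0,0.5],[0.35,-0.97,0,0,0,0.5],[0.35,-0.97,0,0,0,0.5],[0.35,-0.97,0,0,0,0.5],[0.35,-0.97,0,0,0,0.5],[0.35,-0.97,0,0,0,0.5],[0.35,-0.97,0,0,0,0.5]]
  ],
  "fingers": 0
}}

```text
clock: 1.15
eef_pos: [0.4125, 0.1648, 0.2038]
tcp_rot: [-0.026, 1.0, -0.002, 0.0]
ft_force: [0.3, 0.2, -0.0]
finger_gap: -0.0002
```

Request:
{"name": "drive_tool", "arguments": {
  "deltas": [
    [[0.3,-0.8,0,0,0,0.4],[0.3,-0.8,0,0,0,0.4],[0.2,-0.6,0,0,0,0.25],[0.1,-0.4,0,0,0,0.15],[0,0,0,0,0,0]]
  ]
}}

```text
clock: 1.78
eef_pos: [0.4582, 0.027, 0.2029]
tcp_rot: [-0.098, 0.995, -0.001, -0.0]
ft_force: [-0.3, 1.2, -1.2]
finger_gap: 0.0005
```

```bash
cat >> h.py <<'E'
YAW=0.200;T0=np.array([.5556,-.0019])
def tostand(p):
    d=np.asarray(p)[:2]-T0; c,s=np.cos(YAW),np.sin(YAW); return np.array([c*d[0]+s*d[1],-s*d[0]+c*d[1]])
def toworld(p):
    c,s=np.cos(YAW),np.sin(YAW); return T0+[c*p[0]-s*p[1],s*p[0]+c*p[1]]
def look(n,tag,box):
    im=env.capture(n)[:,:,::-1]; x0,y0,x1,y1=box; f=min(800/(x1-x0),600/(y1-y0)); a=cv2.resize(im[y0:y1,x0:x1],None,fx=f,fy=f,interpolation=cv2.INTER_CUBIC)
    cv2.imwrite(f'pics/{n}{tag}.png',a)
def st():
    s=env.get_state(); q=R.from_quat(s['tcp_rot']).as_matrix()
    print('t',s['clock'],'tcp',np.round(s['eef_pos'],4),'stand',np.round(tostand(s['eef_pos'])*1e3,1),'yaw_x-pi',round(np.arctan2(-q[1,0],-q[0,0]),3),'tilt',np.round(q[:2,2],3),'F',np.round(s['ft_force'],1))
E
python3 - <<'E'
from h import *
st(); look('scene',1,(245,165,405,285)); look('side',1,(220,140,380,260)); look('wrist',1,(0,0,640,400))
E
```

```text
t 1.775 tcp [0.4582 0.027  0.2029] stand [-89.7  47.7] yaw_x-pi 0.195 tilt [-0.    -0.003] F [-0.3  1.2 -1.2]
```

View pics/scene1.png

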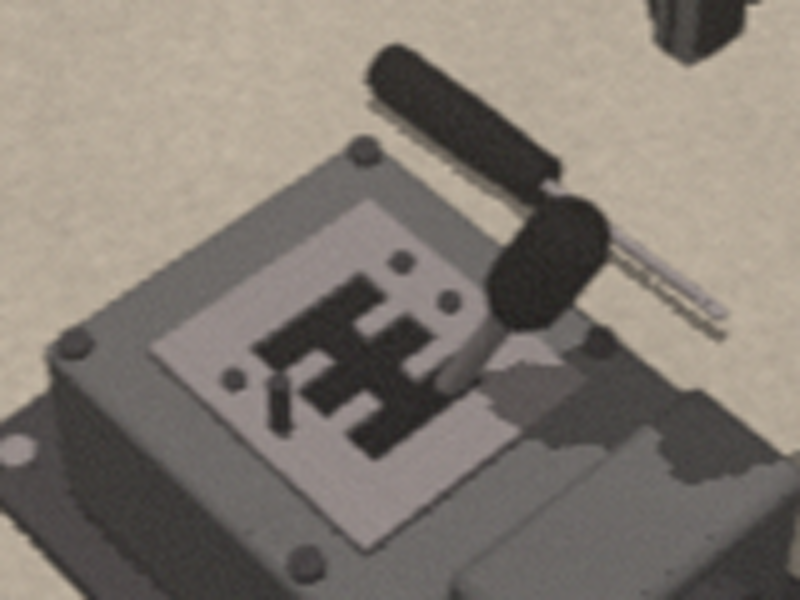

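View pics/side1.png

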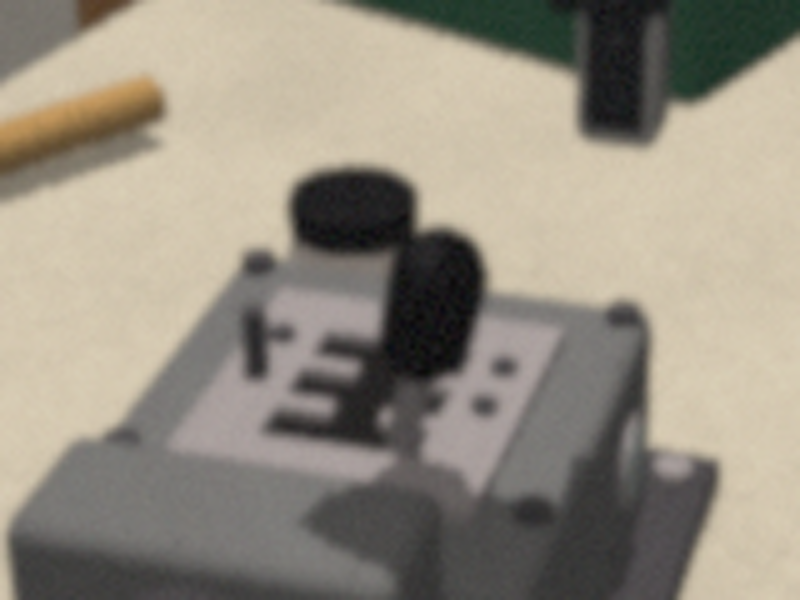

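View pics/wrist1.png

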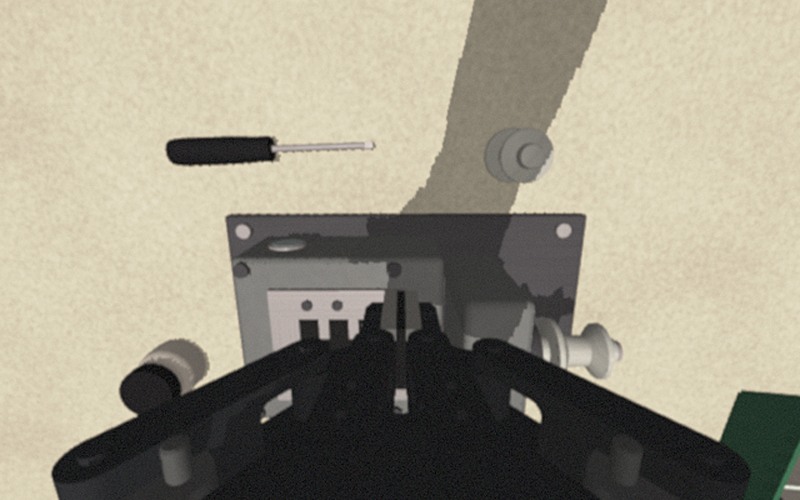

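The tip hangs clear, 34 mm short of the knob, and nothing has moved. I'll lower the tip to z≈0.16 and advance far along the stand's x axis.

Request:
{"name": "drive_tool", "arguments": {
  "deltas": [
    [[0,0,-0.4,0,0,0],[0,0,-0.35,0,0,0],[0,0,-0.1,0,0,0],[0,0,0,0,0,0],[0.2,0.03,0,0,0,0],[0.15,0.03,0,0,0,0],[0,0,0,0,0,0]]
  ]
}}

```text
clock: 2.8
eef_pos: [0.4777, 0.0356, 0.1619]
tcp_rot: [-0.102, 0.995, -0.001, 0.002]
ft_force: [0.0, 0.7, -0.4]
finger_gap: -0.0004
```

```bash
python3 - <<'E'
from h import *
st()
E
```

```text
t 2.8 tcp [0.4777 0.0356 0.1619] stand [-68.9  52.3] yaw_x-pi 0.204 tilt [ 0.005 -0.002] F [ 0.   0.7 -0.4]
```

Request:
{"name": "drive_tool", "arguments": {
  "deltas": [
    [[0.12,0.012,0,0,0,0],[0.12,0.012,0,0,0,0],[0.12,0.012,0,0,0,0],[0.12,0.012,0,0,0,0],[0.12,0.012,0,0,0,0],[0,0,0,0,0,0]]
  ]
}}

```text
clock: 3.55
eef_pos: [0.5088, 0.0413, 0.166]
tcp_rot: [-0.102, 0.995, 0.002, 0.002]
ft_force: [-2.2, -0.0, 1.4]
finger_gap: -0.0002
```

```bash
python3 - <<'E'
from h import *
st(); look('scene',2,(245,165,405,285)); look('side',2,(220,140,380,260))
E
```

```text
t 3.55 tcp [0.5088 0.0413 0.166 ] stand [-37.2  51.6] yaw_x-pi 0.205 tilt [0.003 0.004] F [-2.2 -0.   1.4]
```

View pics/scene2.png

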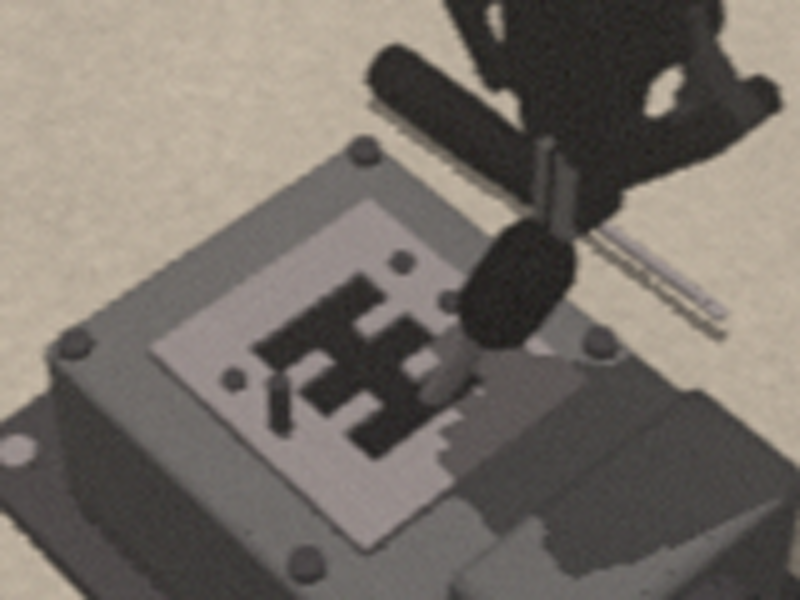

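View pics/side2.png

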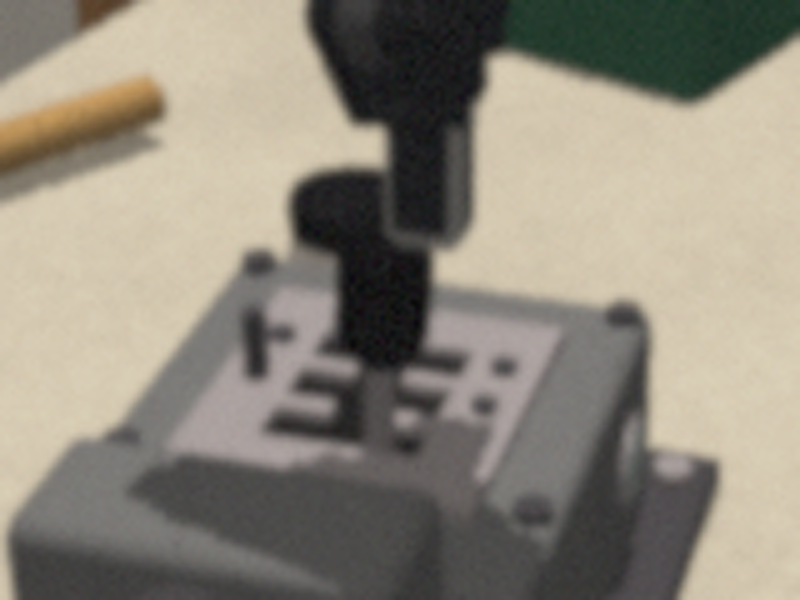

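The finger is in contact on the knob's near side (about 2 N) and the lever is moving far along the left column. I'll measure the knob from the scene ray crossed with its 145 mm sphere.

```bash
cat >> h.py <<'E'
def knob(u,v,scale=5,off=(245,165),n='scene'):
    o,d=ray(n,off[0]+(u+.5)/scale-.5,off[1]+(v+.5)/scale-.5); d=d/np.linalg.norm(d)
    c=np.array([*T0,.03]); m=o-c; B=m@d; D=B*B-(m@m-.145**2)
    print('disc',D) if D<0 else None
    p=o+d*(-B-np.sqrt(max(D,0))); s=tostand(p); b=np.arcsin(s[0]/.145); a=np.arctan2(s[1],p[2]-.03)
    print(n,'knob stand mm',np.round(s*1e3,1),'z',round(p[2],4),'a',round(a,3),'b',round(b,3))
E
python3 - <<'E'
from h import *
knob(549,263); knob(518,283); knob(435,305,n='side',off=(220,140)); knob(386,287,n='side',off=(220,140))
for b in(-.28,-.1,0): 
  a=.336; p=.145*np.array([np.sin(b),np.cos(b)*np.sin(a),np.cos(b)*np.cos(a)]); print(b,5*(proj('scene',[*toworld(p[:2]),p[2]+.03])-[245,165]),5*(proj('side',[*toworld(p[:2]),p[2]+.03])-[220,140]))
E
```

```text
scene knob stand mm [-37.4  44.9] z 0.1627 a 0.326 b -0.261
scene knob stand mm [-22.8  45.9] z 0.1657 a 0.326 b -0.158
side knob stand mm [-35.9  44.5] z 0.1633 a 0.322 b -0.25
side knob stand mm [-21.1  44. ] z 0.1665 a 0.312 b -0.146
-0.28 [555.19750964 260.99690684] [445.64810168 312.7067965 ]
-0.1 [500.65074342 296.91545464] [357.88175857 288.82217671]
0 [467.17077297 320.58961588] [309.53627495 280.16246707]
```

```bash
python3 - <<'E'
from h import *
s=env.get_state(); p=s['eef_pos']; Rm=R.from_quat(s['tcp_rot']).as_matrix()
for n,off in(('scene',(245,165)),('side',(220,140))):
  for d in([0,0,0],[.011,0,0],[-.011,0,0],[0,.01,0],[0,-.01,0],[0,0,-.03],[-.011,0,-.03]):
    print(n,d,np.round(5*(proj(n,p+Rm@np.array(d))-off)))
E
```

```text
scene [0, 0, 0] [562. 267.]
scene [0.011, 0, 0] [587. 249.]
scene [-0.011, 0, 0] [537. 285.]
scene [0, 0.01, 0] [585. 285.]
scene [0, -0.01, 0] [540. 249.]
scene [0, 0, -0.03] [567. 203.]
scene [-0.011, 0, -0.03] [541. 221.]
side [0, 0, 0] [431. 309.]
side [0.011, 0, 0] [469. 314.]
side [-0.011, 0, 0] [394. 303.]
side [0, 0.01, 0] [421. 326.]
side [0, -0.01, 0] [441. 292.]
side [0, 0, -0.03] [430. 214.]
side [-0.011, 0, -0.03] [392. 209.]
```

```bash
python3 - <<'E'
from h import *
p=np.array([.4582,.027,.2029])
for n,off in(('scene',(245,165)),('side',(220,140))):
  for dz_ in (0,.01,.02,.03): print(n,dz_,np.round(5*(proj(n,p+[0,0,dz_])-off)))
st()
E
```

```text
scene 0 [678.  96.]
scene 0.01 [681.  74.]
scene 0.02 [684.  51.]
scene 0.03 [686.  28.]
side 0 [619. 210.]
side 0.01 [620. 177.]
side 0.02 [621. 143.]
side 0.03 [622. 109.]
t 3.65 tcp [0.5086 0.0411 0.1656] stand [-37.5  51.5] yaw_x-pi 0.205 tilt [0.003 0.004] F [-1.5  1.1  3.6]
```

The camera views show the real tip about 19 mm above the reported TCP, so the finger is up at the knob's top edge (rising Fz) and could ride over it. I'll back off and lower before pushing any further.

Request:
{"name": "drive_tool", "arguments": {
  "deltas": [
    [[-0.3,-0.1,0,0,0,0],[-0.25,-0.08,0,0,0,0],[0,0,-0.2,0,0,0],[0,0,-0.2,0,0,0],[0,0,-0.05,0,0,0],[0,0,0,0,0,0]]
  ]
}}

```text
clock: 4.4
eef_pos: [0.4776, 0.0306, 0.1395]
tcp_rot: [-0.102, 0.995, 0.001, 0.0]
ft_force: [-0.7, -0.9, -0.1]
finger_gap: -0.0001
```

```bash
python3 - <<'E'
from h import *
st(); look('scene',3,(245,165,405,285)); look('side',3,(220,140,380,260))
p=env.get_state()['eef_pos']
for n,off in(('scene',(245,165)),('side',(220,140))):
  for dz_ in (0,.01,.02,.03): print(n,dz_,np.round(5*(proj(n,p+[0,0,dz_])-off)))
E
```

```text
t 4.4 tcp [0.4776 0.0306 0.1395] stand [-70.   47.4] yaw_x-pi 0.204 tilt [0.001 0.003] F [-0.7 -0.9 -0.1]
scene 0 [620. 259.]
scene 0.01 [622. 239.]
scene 0.02 [624. 219.]
scene 0.03 [626. 198.]
side 0 [544. 395.]
side 0.01 [545. 365.]
side 0.02 [545. 335.]
side 0.03 [546. 304.]
```

View pics/scene3.png

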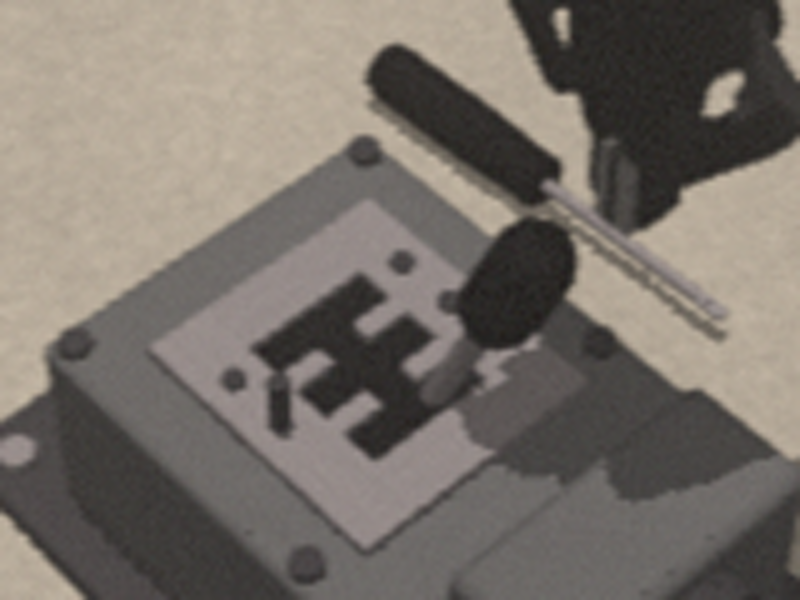

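View pics/side3.png

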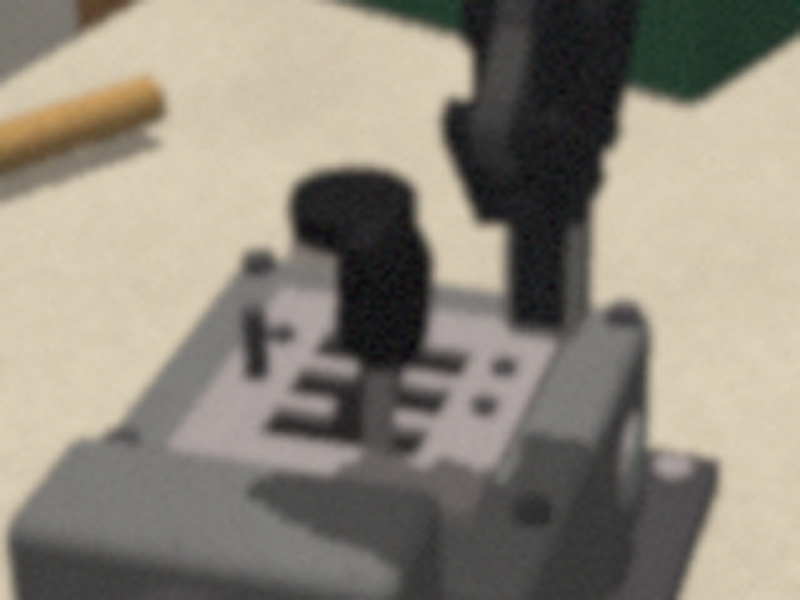

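The tip is now at about z 0.159 with its lower end beside the knob's side, and the knob is unchanged at b≈-0.15. I'll push far again.

Request:
{"name": "drive_tool", "arguments": {
  "deltas": [
    [[0.15,0.028,0,0,0,0],[0.15,0.028,0,0,0,0],[0.15,0.028,0,0,0,0],[0.15,0.028,0,0,0,0],[0.1,0.02,0,0,0,0],[0.0,0.0,0,0,0,0]]
  ]
}}

```text
clock: 5.25
eef_pos: [0.5159, 0.038, 0.1405]
tcp_rot: [-0.102, 0.995, 0.001, 0.001]
ft_force: [-1.0, 0.0, 0.4]
finger_gap: 0.0005
```

```bash
python3 - <<'E'
from h import *
st(); look('scene',4,(245,165,405,285)); look('side',4,(220,140,380,260))
E
```

```text
t 5.25 tcp [0.5159 0.038  0.1405] stand [-31.  47.] yaw_x-pi 0.204 tilt [0.001 0.003] F [-1.   0.   0.4]
```

View pics/scene4.png

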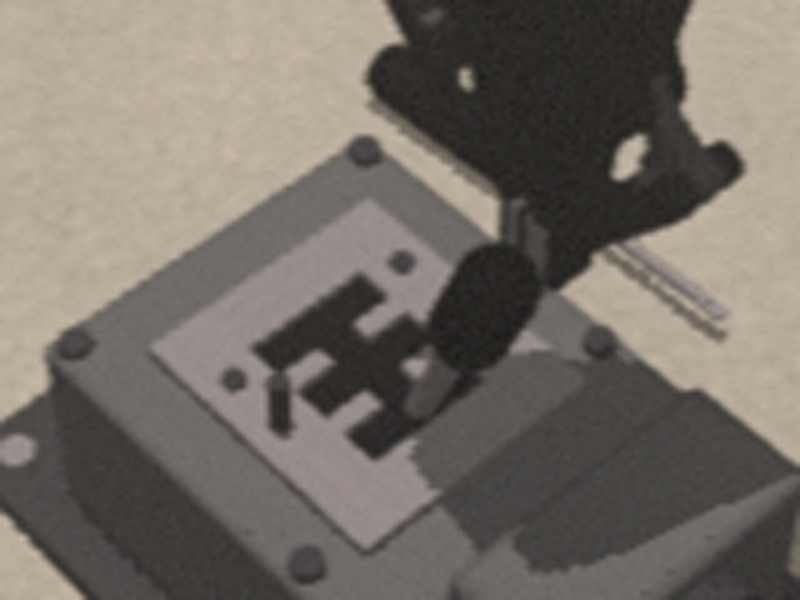

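View pics/side4.png

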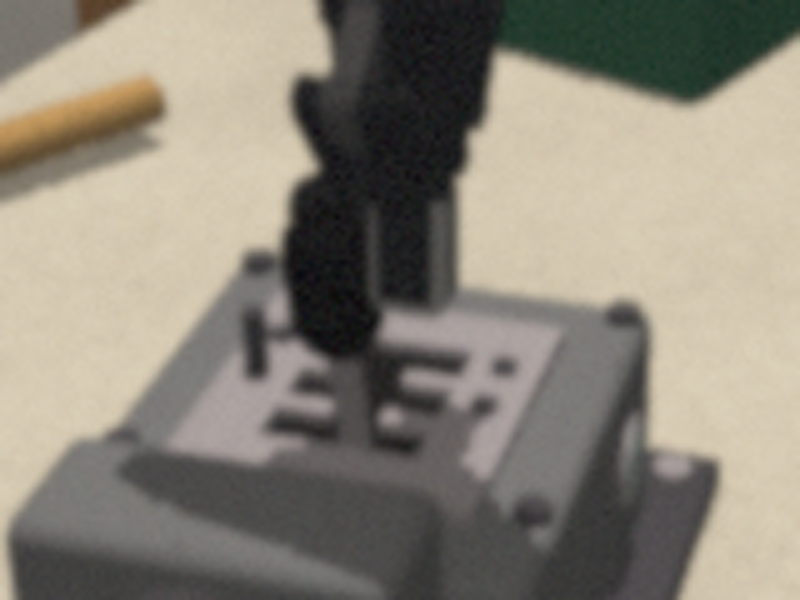

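```bash
python3 - <<'E'
from h import *
knob(486,304); knob(335,270,n='side',off=(220,140))
E
```

```text
scene knob stand mm [-8.7 46.1] z 0.1672 a 0.324 b -0.06
side knob stand mm [-5.2 42.2] z 0.1686 a 0.295 b -0.036
```

The knob is now about 7 mm short of the cross slot, with the finger square behind it. I'll push about 6 mm more.

Request:
{"name": "drive_tool", "arguments": {
  "deltas": [
    [[0.06,0.012,0,0,0,0],[0.06,0.012,0,0,0,0],[0.0,0.0,0,0,0,0]]
  ]
}}

```text
clock: 5.72
eef_pos: [0.5212, 0.0391, 0.1405]
tcp_rot: [-0.102, 0.995, 0.001, 0.0]
ft_force: [-0.6, -0.1, 0.5]
finger_gap: -0.0001
```

```bash
python3 - <<'E'
from h import *
st(); look('scene',5,(245,165,405,285)); look('side',5,(220,140,380,260))
E
```

```text
t 5.725 tcp [0.5212 0.0391 0.1405] stand [-25.6  47. ] yaw_x-pi 0.204 tilt [0.    0.002] F [-0.6 -0.1  0.5]
```

View pics/scene5.png

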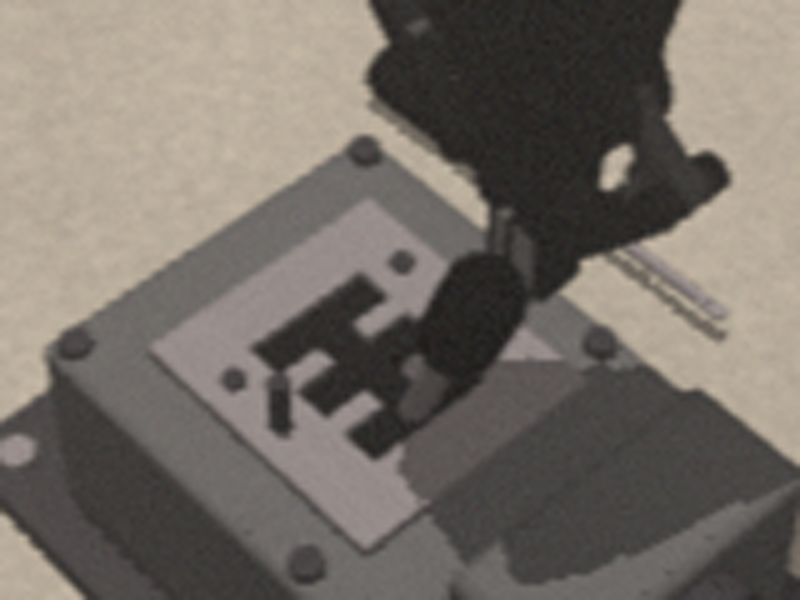

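View pics/side5.png

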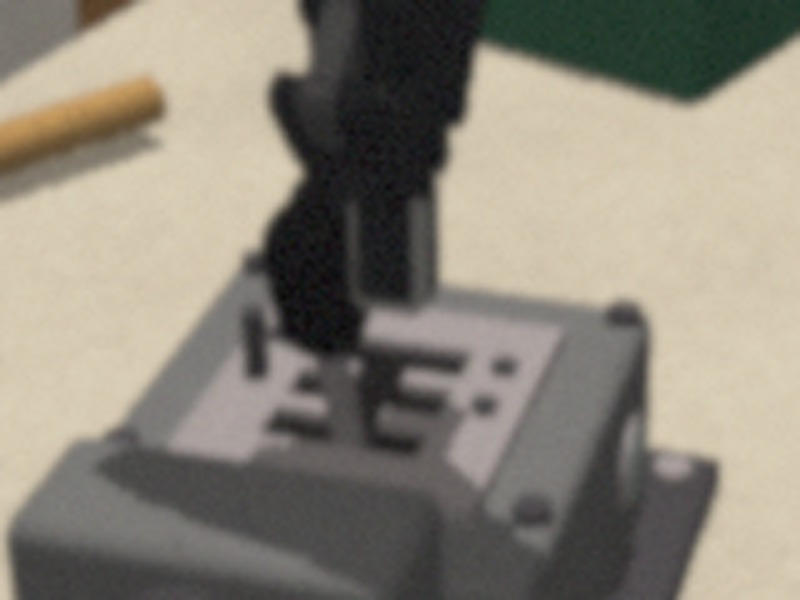

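```bash
python3 - <<'E'
from h import *
knob(472,314); knob(314,275,n='side',off=(220,140))
for b in(-.06,-.03,0,.03): 
  a=.336; p=.0675*np.array([np.sin(b),np.cos(b)*np.sin(a),np.cos(b)*np.cos(a)]); print(b,5*(proj('scene',[*toworld(p[:2]),p[2]+.03])-[245,165]),5*(proj('side',[*toworld(p[:2]),p[2]+.03])-[220,140]))
E
```

```text
scene knob stand mm [-2.7 46.2] z 0.1674 a 0.325 b -0.018
side knob stand mm [ 0.2 45.2] z 0.1678 a 0.317 b 0.001
-0.06 [419.27707987 407.71636041] [358.24934961 447.61366295]
-0.03 [414.87664936 410.89730507] [352.03363336 446.4366579 ]
0 [410.42098312 414.15608579] [345.84514542 445.3791122 ]
0.03 [405.91475036 417.48941237] [339.69056808 444.44196316]
```

The lever stands in the cross slot (b≈-0.01, tolerance ±0.037). I'll back off, go round to the left side of the knob and look.

Request:
{"name": "drive_tool", "arguments": {
  "deltas": [
    [[-0.3,-0.06,0,0,0,0],[-0.2,-0.04,0,0,0,0],[-0.11,0.52,0,0,0,0],[-0.11,0.52,0,0,0,0],[0,0,0,0,0,0],[0.45,0.09,0,0,0,0],[0.45,0.09,0,0,0,0],[0,0,0,0,0,0]]
  ]
}}

```text
clock: 6.82
eef_pos: [0.5269, 0.0928, 0.141]
tcp_rot: [-0.101, 0.995, -0.0, 0.002]
ft_force: [-0.7, -0.3, 0.7]
finger_gap: 0.0001
```

```bash
python3 - <<'E'
from h import *
st(); look('scene',6,(245,165,405,285)); look('side',6,(220,140,380,260))
E
```

```text
t 6.825 tcp [0.5269 0.0928 0.141 ] stand [-9.4 98.6] yaw_x-pi 0.202 tilt [0.003 0.   ] F [-0.7 -0.3  0.7]
```

View pics/scene6.png

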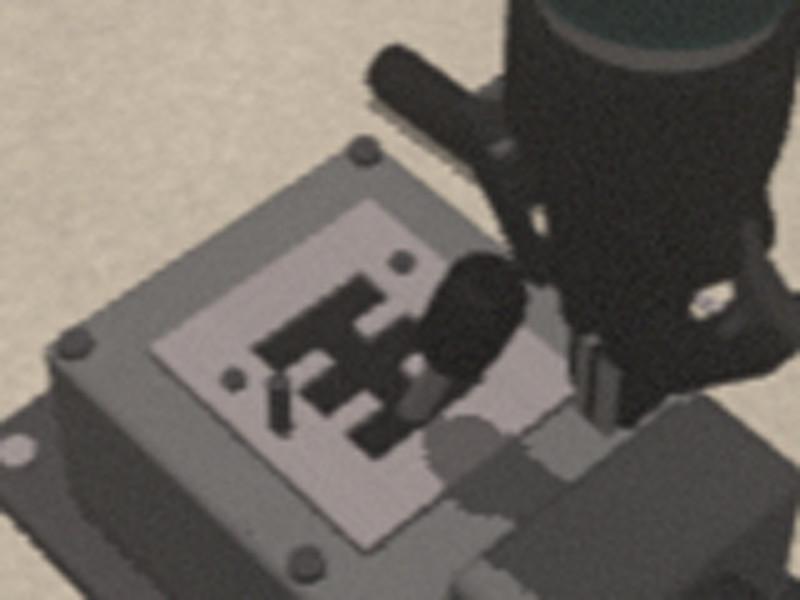

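View pics/side6.png

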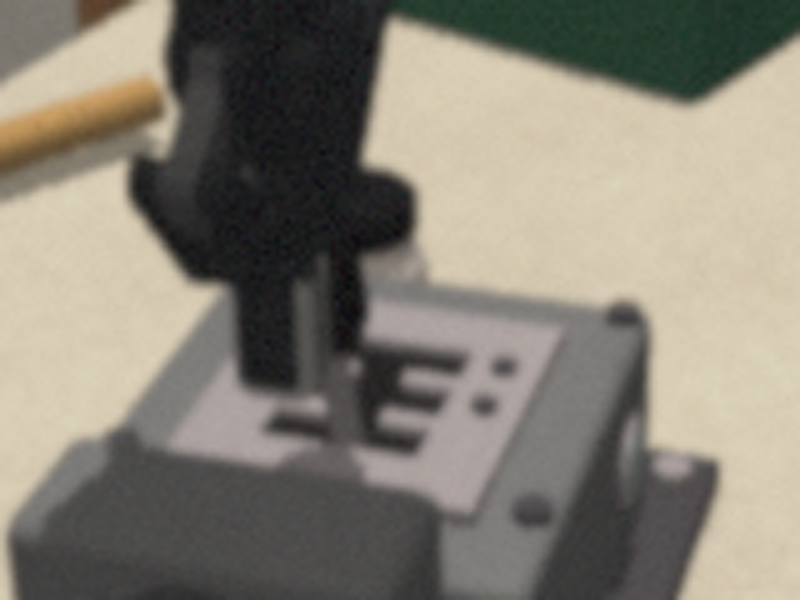

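The knob has not moved and the finger stands to its left. I'll align x, raise the tip 10 mm so only the straight fingertips meet the knob, and push right most of the way.

Request:
{"name": "drive_tool", "arguments": {
  "deltas": [
    [[0.17,0.03,0.2,0,0,0],[0,0,0,0,0,0],[0.04,-0.2,0,0,0,0],[0.04,-0.2,0,0,0,0],[0.04,-0.2,0,0,0,0],[0.04,-0.2,0,0,0,0],[0,0,0,0,0,0]]
  ]
}}

```text
clock: 7.8
eef_pos: [0.5411, 0.0518, 0.1529]
tcp_rot: [-0.1, 0.995, 0.002, 0.001]
ft_force: [-0.2, 0.7, 0.7]
finger_gap: 0.0001
```

```bash
python3 - <<'E'
from h import *
st(); look('scene',7,(245,165,405,285)); look('side',7,(220,140,380,260))
E
```

```text
t 7.8 tcp [0.5411 0.0518 0.1529] stand [-3.5 55.5] yaw_x-pi 0.201 tilt [0.002 0.003] F [-0.2  0.7  0.7]
```

View pics/scene7.png

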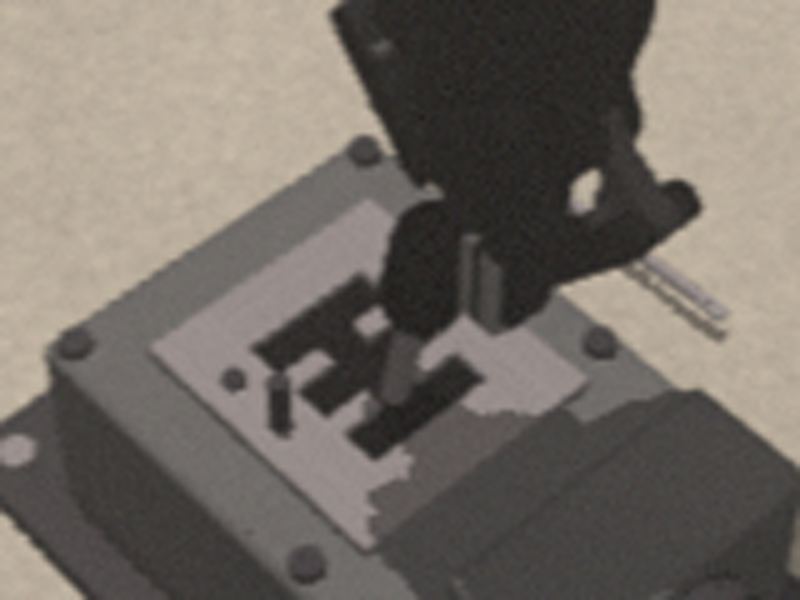

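View pics/side7.png

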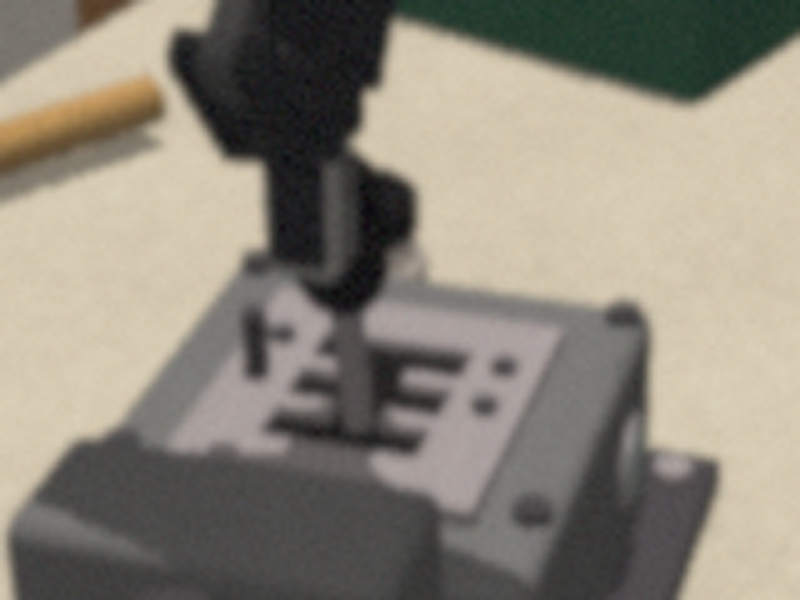

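```bash
python3 - <<'E'
from h import *
knob(424,267)
for a in(.2,.1,.0): 
  for L in(.145,.0675):
    p=L*np.array([0,np.sin(a),np.cos(a)]); print(a,L,5*(proj('scene',[*toworld(p[:2]),p[2]+.03])-[245,165]),5*(proj('side',[*toworld(p[:2]),p[2]+.03])-[220,140]))
E
```

```text
scene knob stand mm [-1.5 25.7] z 0.1727 a 0.178 b -0.01
0.2 0.145 [425.20791641 274.4689444 ] [330.8897565  233.64988843]
0.2 0.0675 [392.56106033 394.03595673] [354.78709    423.83142522]
0.1 0.145 [393.98047968 243.83570934] [346.61977992 205.0405684 ]
0.1 0.0675 [379.18332664 380.44380181] [361.49736048 410.01356498]
0.0 0.145 [362.94650301 216.41308071] [362.1335359  181.36712936]
0.0 0.0675 [365.77754656 368.04220258] [368.23276506 398.05485807]
```

Knob a≈0.18 (26 mm left of middle) with only light force. I'll push about 26 mm more, then check.

Request:
{"name": "drive_tool", "arguments": {
  "deltas": [
    [[0.05,-0.15,0,0,0,0],[0.05,-0.15,0,0,0,0],[0.04,-0.15,0,0,0,0],[0.015,-0.07,0,0,0,0],[0,0,0,0,0,0]]
  ]
}}

```text
clock: 8.52
eef_pos: [0.5483, 0.0248, 0.1519]
tcp_rot: [-0.101, 0.995, 0.002, -0.0]
ft_force: [-1.4, 0.9, 1.1]
finger_gap: 0.0004
```

```bash
python3 - <<'E'
from h import *
st(); look('scene',8,(245,165,405,285)); look('side',8,(220,140,380,260))
E
```

```text
t 8.525 tcp [0.5483 0.0248 0.1519] stand [-1.8 27.7] yaw_x-pi 0.202 tilt [-0.     0.003] F [-1.4  0.9  1.1]
```

View pics/scene8.png

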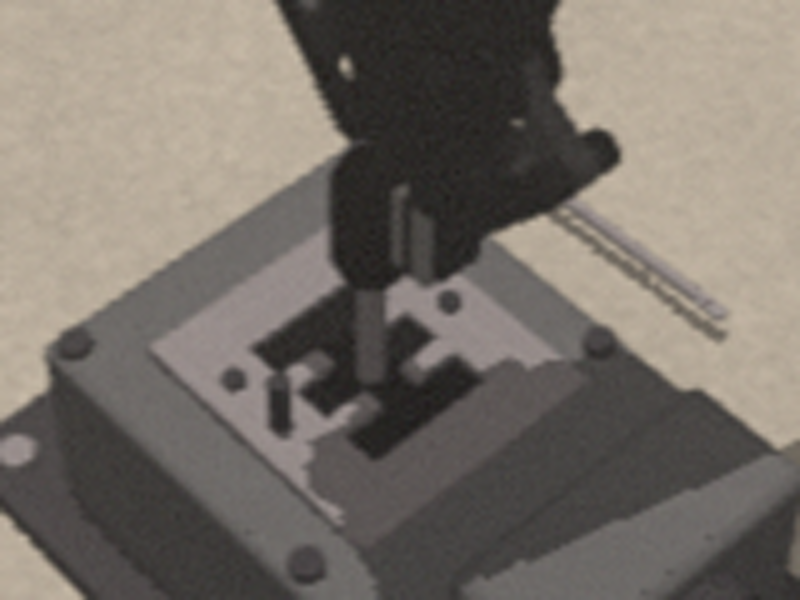

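View pics/side8.png

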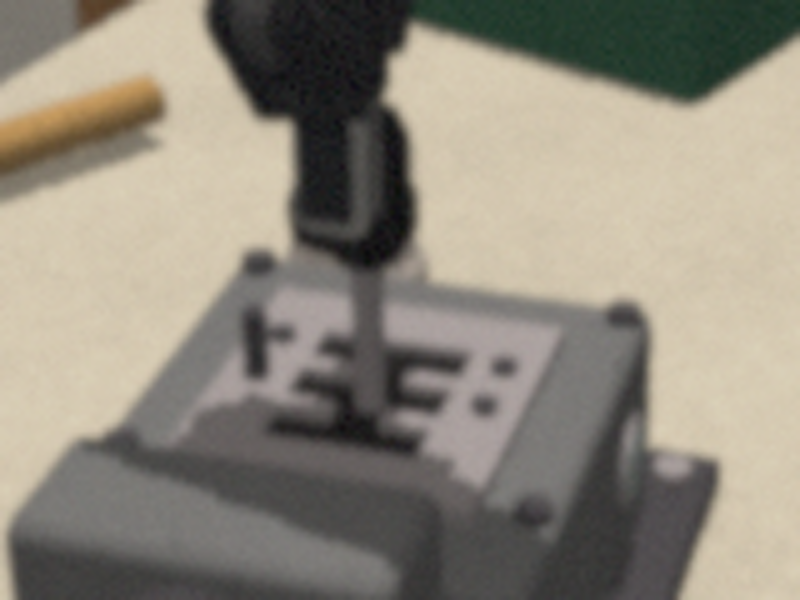

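```bash
python3 - <<'E'
from h import *
for a in(.08,.04,.0,-.04): 
  for L in(.145,.117,.075):
    p=L*np.array([0,np.sin(a),np.cos(a)]); print(a,L,np.round(5*(proj('scene',[*toworld(p[:2]),p[2]+.03])-[245,165])),np.round(5*(proj('side',[*toworld(p[:2]),p[2]+.03])-[220,140])))
im=cv2.imread('pics/scene8.png').astype(int)
for r in (300,310,320,330,340,350,360): print(r,im[r,330:410:4].mean(1).astype(int))
E
```

```text
0.08 0.145 [388. 238.] [350. 200.]
0.08 0.117 [383. 291.] [355. 278.]
0.08 0.075 [378. 365.] [362. 388.]
0.04 0.145 [375. 227.] [356. 190.]
0.04 0.117 [374. 282.] [360. 270.]
0.04 0.075 [372. 360.] [365. 383.]
0.0 0.145 [363. 216.] [362. 181.]
0.0 0.117 [364. 274.] [364. 262.]
0.0 0.075 [366. 354.] [368. 378.]
-0.04 0.145 [351. 206.] [368. 173.]
-0.04 0.117 [354. 266.] [369. 256.]
-0.04 0.075 [360. 349.] [371. 373.]
300 [ 51  46  46  45  44  41  50  69  76  77  74  71  71  76 105 131 140 140
 142 142]
310 [ 46  45  44  44  43  42  51  64  71  77  74  70  70  72 110 137 148 145
 132 125]
320 [ 46  47  42  46  44  45  54  66  72  71  71  73  73  74 101 111  96  71
  56  49]
330 [44 46 46 39 39 46 56 66 73 76 74 74 73 67 60 52 46 43 43 44]
340 [44 43 41 43 39 34 45 66 72 76 74 73 72 63 56 45 39 40 43 46]
350 [38 38 35 36 34 39 51 65 73 70 71 73 71 62 53 47 45 44 40 44]
360 [74 52 38 41 38 38 47 63 75 74 73 73 71 64 54 41 34 38 49 65]
```

The shaft edges give a≈0.02 (knob about 2.5 mm left of middle), which agrees with the finger position. I'll nudge it 2.5 mm more, then withdraw left to look.

Request:
{"name": "drive_tool", "arguments": {
  "deltas": [
    [[0.01,-0.05,0,0,0,0],[0,0,0,0,0,0],[-0.06,0.3,0,0,0,0],[-0.06,0.3,0,0,0,0],[0,0,0,0,0,0]]
  ]
}}

```text
clock: 9.25
eef_pos: [0.542, 0.0545, 0.1515]
tcp_rot: [-0.101, 0.995, 0.001, -0.0]
ft_force: [-0.3, 0.1, 0.4]
finger_gap: -0.0001
```

```bash
python3 - <<'E'
from h import *
st(); look('scene',9,(245,165,405,285)); look('side',9,(220,140,380,260))
im=cv2.imread('pics/scene9.png').astype(int)
for r in (300,330,350): print(r,im[r,330:410:4].mean(1).astype(int))
E
```

```text
t 9.25 tcp [0.542  0.0545 0.1515] stand [-2.1 58. ] yaw_x-pi 0.203 tilt [-0.001  0.002] F [-0.3  0.1  0.4]
300 [ 56  53  47  45  43  53  65  72  74  76  76  73  72  82 109 134 144 144
 142 145]
330 [48 49 48 41 44 48 60 73 78 73 74 75 71 63 55 53 48 44 46 43]
350 [44 41 45 42 46 49 59 71 77 75 74 76 71 54 49 43 41 44 45 41]
```

View pics/scene9.png

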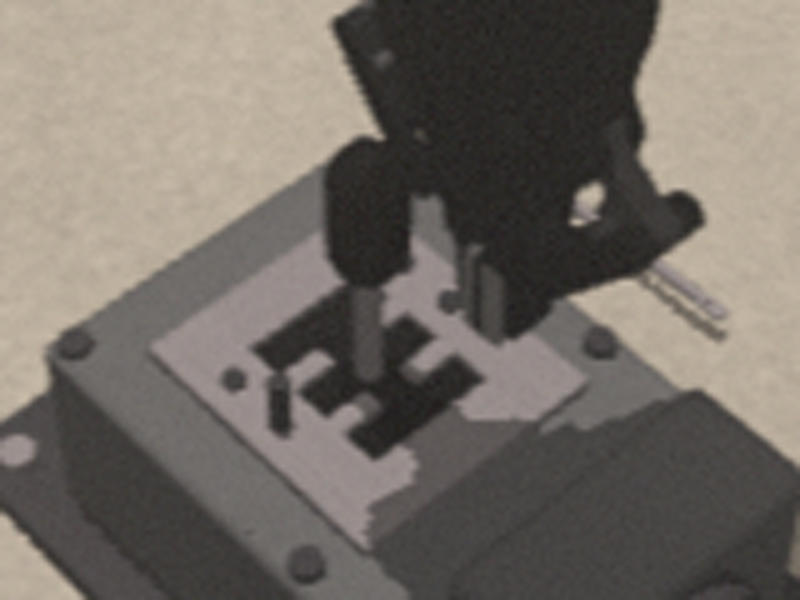

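View pics/side9.png

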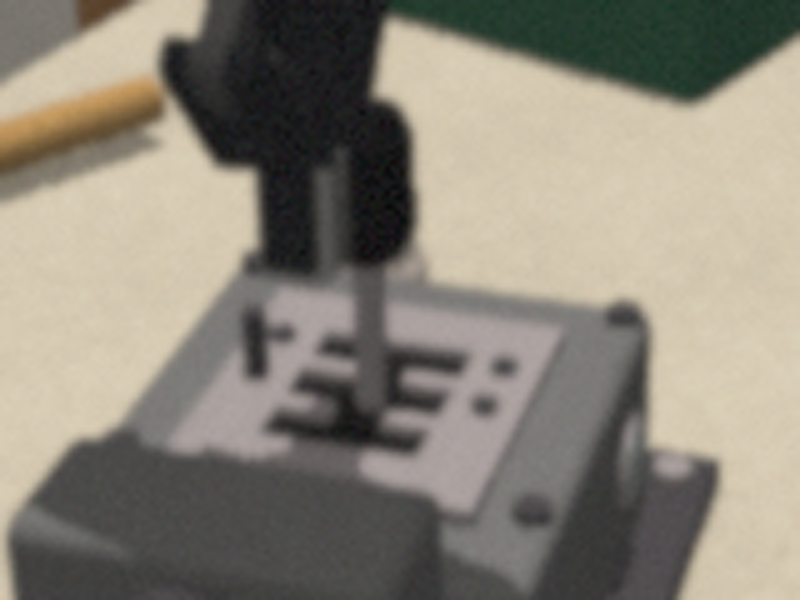

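```bash
python3 - <<'E'
from h import *
knob(367,212); knob(369,212); knob(378,182,n='side',off=(220,140))
E
```

```text
scene knob stand mm [-2.3 -1.6] z 0.175 a -0.011 b -0.016
scene knob stand mm [-2.7 -1.2] z 0.175 a -0.008 b -0.019
side knob stand mm [-3.7 -2.1] z 0.1749 a -0.015 b -0.025
```

The lever is upright in the middle (a≈-0.01, b≈-0.02), lined up with the middle column. I'll go round to the knob's near side.

Request:
{"name": "drive_tool", "arguments": {
  "deltas": [
    [[-0.54,-0.11,0,0,0,0],[-0.54,-0.11,0,0,0,0],[0,0,-0.06,0,0,0],[0.12,-0.57,0,0,0,0],[0.12,-0.57,0,0,0,0],[0,0,0,0,0,0]]
  ]
}}

```text
clock: 10.1
eef_pos: [0.5037, -0.0167, 0.1489]
tcp_rot: [-0.101, 0.995, -0.0, 0.003]
ft_force: [0.5, 1.0, 0.2]
finger_gap: 0.0001
```

```bash
python3 - <<'E'
from h import *
st()
E
```

```text
t 10.1 tcp [ 0.5037 -0.0167  0.1489] stand [-53.8  -4.2] yaw_x-pi 0.203 tilt [0.005 0.   ] F [0.5 1.  0.2]
```

Request:
{"name": "drive_tool", "arguments": {
  "deltas": [
    [[-0.01,0.06,0,0,0,0],[0.16,0.032,0,0,0,0],[0.16,0.032,0,0,0,0],[0.16,0.032,0,0,0,0],[0.16,0.032,0,0,0,0],[0.16,0.032,0,0,0,0],[0,0,0,0,0,0]]
  ]
}}

```text
clock: 10.98
eef_pos: [0.5464, -0.0028, 0.1486]
tcp_rot: [-0.103, 0.995, 0.0, 0.002]
ft_force: [-0.5, 0.3, -0.2]
finger_gap: -0.0002
```

```bash
python3 - <<'E'
from h import *
st(); look('scene',10,(245,165,405,285)); look('side',10,(220,140,380,260))
E
```

```text
t 10.975 tcp [ 0.5464 -0.0028  0.1486] stand [-9.2  1. ] yaw_x-pi 0.205 tilt [0.004 0.001] F [-0.5  0.3 -0.2]
```

View pics/scene10.png

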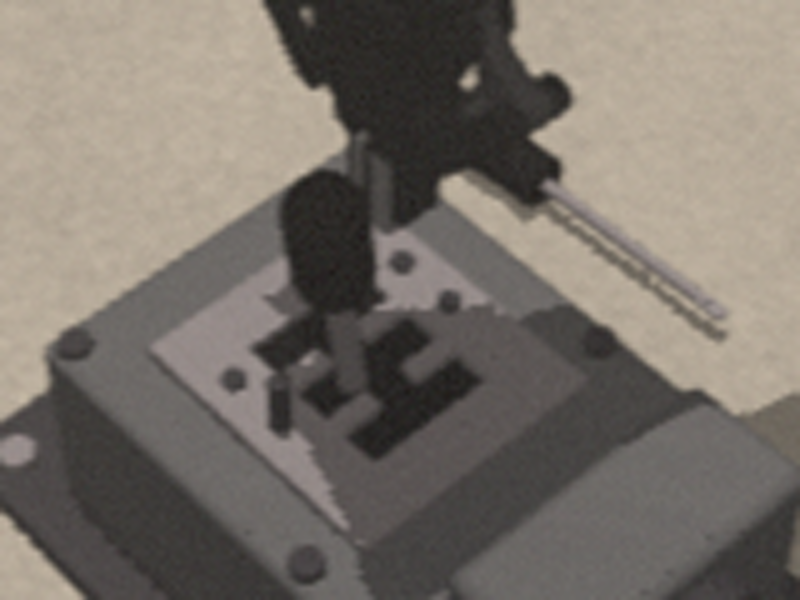

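View pics/side10.png

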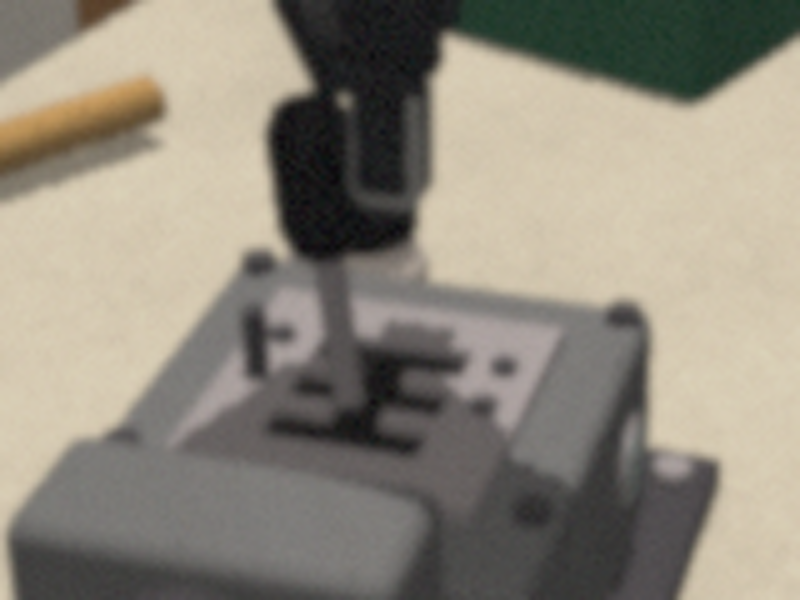

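```bash
python3 - <<'E'
from h import *
knob(328,243); knob(311,175,n='side',off=(220,140))
E
```

```text
scene knob stand mm [14.8 -0.7] z 0.1742 a -0.005 b 0.102
side knob stand mm [18.  -2.9] z 0.1738 a -0.02 b 0.125
```

The lever has entered the middle-far column (b≈0.11). I'll continue 16 mm and watch the force.

Request:
{"name": "drive_tool", "arguments": {
  "deltas": [
    [[0.1,0.018,0,0,0,0],[0.1,0.018,0,0,0,0],[0.1,0.018,0,0,0,0],[0.05,0.01,0,0,0,0],[0,0,0,0,0,0]]
  ]
}}

```text
clock: 11.7
eef_pos: [0.5627, 0.0007, 0.1475]
tcp_rot: [-0.102, 0.995, 0.001, 0.001]
ft_force: [-1.1, 0.3, -0.4]
finger_gap: 0.0002
```

```bash
python3 - <<'E'
from h import *
st(); look('scene',11,(245,165,405,285)); look('side',11,(220,140,380,260))
E
```

```text
t 11.7 tcp [0.5627 0.0007 0.1475] stand [7.5 1.1] yaw_x-pi 0.205 tilt [0.001 0.001] F [-1.1  0.3 -0.4]
```

View pics/scene11.png

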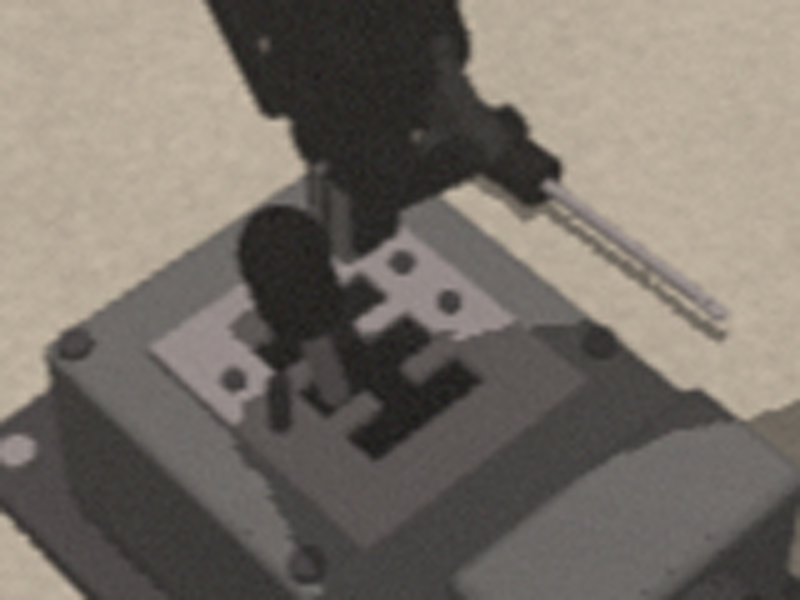

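View pics/side11.png

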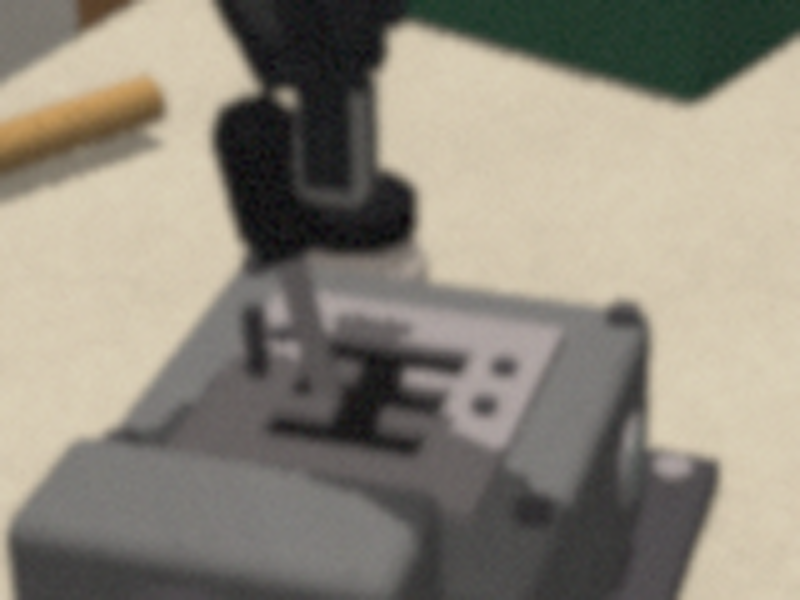

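The lever is well into the wanted slot with about 6 mm to go. I'll finish in small 2 mm rows.

Request:
{"name": "drive_tool", "arguments": {
  "deltas": [
    [[0.04,0.006,0,0,0,0],[0.04,0.006,0,0,0,0],[0.04,0.006,0,0,0,0]]
  ]
}}

```text
clock: 12.18
eef_pos: [0.5683, 0.0016, 0.1475]
tcp_rot: [-0.102, 0.995, 0.001, 0.0]
ft_force: [-0.8, 0.6, -0.9]
finger_gap: -0.0001
```

```bash
python3 - <<'E'
from h import *
st();knob(288,272)
E
```

```text
t 12.175 tcp [0.5683 0.0016 0.1475] stand [13.2  0.9] yaw_x-pi 0.205 tilt [0.    0.001] F [-0.8  0.6 -0.9]
scene knob stand mm [30.4 -1.8] z 0.1718 a -0.012 b 0.211
```

Request:
{"name": "drive_tool", "arguments": {
  "deltas": [
    [[0.04,0.006,0,0,0,0],[0.03,0.005,0,0,0,0]]
  ]
}}

```text
clock: 12.42
eef_pos: [0.5721, 0.0023, 0.1475]
tcp_rot: [-0.102, 0.995, 0.001, 0.0]
ft_force: [-2.5, -0.1, 0.1]
finger_gap: -0.0001
```

```bash
python3 - <<'E'
from h import *
st(); look('scene',12,(245,165,405,285)); look('side',12,(220,140,380,260))
E
```

```text
t 12.425 tcp [0.5721 0.0023 0.1475] stand [17.   0.8] yaw_x-pi 0.205 tilt [0.    0.001] F [-2.5 -0.1  0.1]
```

View pics/scene12.png

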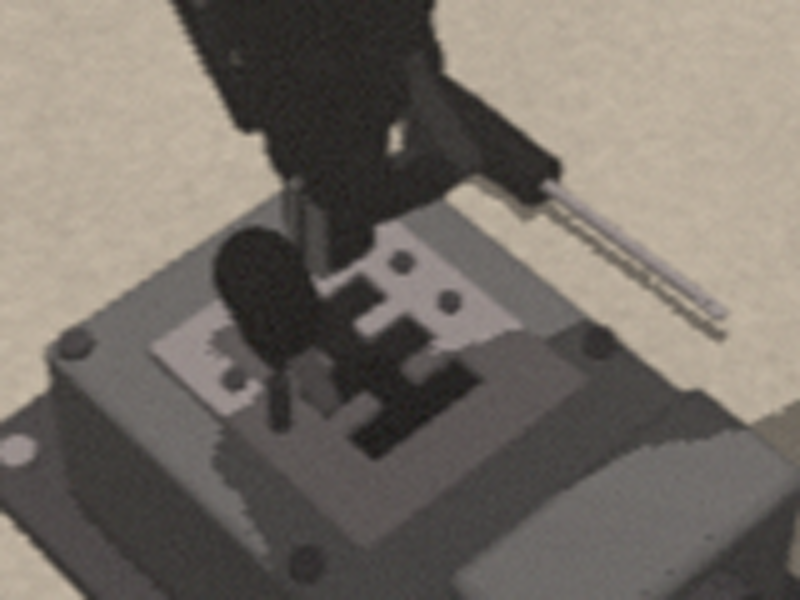

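View pics/side12.png

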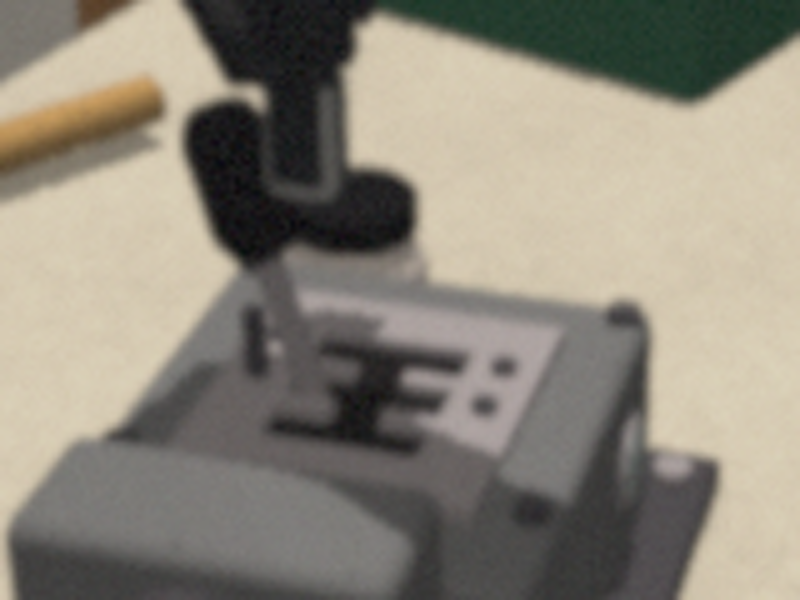

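```bash
python3 - <<'E'
from h import *
knob(264,294); knob(238,180,n='side',off=(220,140))
st()
E
```

```text
scene knob stand mm [40.3 -1.7] z 0.1693 a -0.012 b 0.282
side knob stand mm [42.  -2.8] z 0.1688 a -0.02 b 0.294
t 12.525 tcp [0.5722 0.0022 0.1475] stand [17.1  0.8] yaw_x-pi 0.205 tilt [0.001 0.001] F [-0.8  0.4  0.1]
```

Request:
{"name": "drive_tool", "arguments": {
  "deltas": [
    [[0.02,0.004,0,0,0,0],[0.02,0.004,0,0,0,0]]
  ]
}}

```text
clock: 12.78
eef_pos: [0.5736, 0.0026, 0.1473]
tcp_rot: [-0.102, 0.995, 0.001, -0.0]
ft_force: [-3.7, 0.2, 0.8]
finger_gap: -0.0
```

b≈0.28, about home, and the force is starting to rise. I'll give one more small push to confirm the stop.

Request:
{"name": "drive_tool", "arguments": {
  "deltas": [
    [[0.03,0.005,0,0,0,0],[0.03,0.005,0,0,0,0]]
  ]
}}

```text
clock: 13.02
eef_pos: [0.5745, 0.0027, 0.147]
tcp_rot: [-0.102, 0.995, 0.0, -0.003]
ft_force: [-5.9, -1.5, 2.5]
finger_gap: -0.0003
```

It stalled, moving 0.9 mm of the 3 mm commanded at 6 N, so it is on the end stop. I'll withdraw straight back and up, then check.

Request:
{"name": "drive_tool", "arguments": {
  "deltas": [
    [[-0.3,-0.06,0,0,0,0],[-0.5,-0.1,0,0,0,0],[-0.5,-0.1,0,0,0,0],[-0.5,-0.1,0.4,0,0,0],[-0.3,0,0.8,0,0,0],[0,0.8,0.8,0,0,0],[0,0.8,0,0,0,0],[0,0,0,0,0,0]]
  ]
}}

```text
clock: 14.02
eef_pos: [0.471, 0.0658, 0.2538]
tcp_rot: [-0.101, 0.995, 0.001, 0.009]
ft_force: [0.4, -0.7, -0.5]
finger_gap: 0.0001
```

```bash
python3 - <<'E'
from h import *
st(); look('scene',13,(245,165,405,285)); look('side',13,(220,140,380,260)); 
im=env.capture('scene'); cv2.imwrite('pics/scene_full13.png',im[:,:,::-1])
E
```

```text
t 14.025 tcp [0.471  0.0658 0.2538] stand [-69.5  83.2] yaw_x-pi 0.202 tilt [0.018 0.003] F [ 0.4 -0.7 -0.5]
```

View pics/scene13.png

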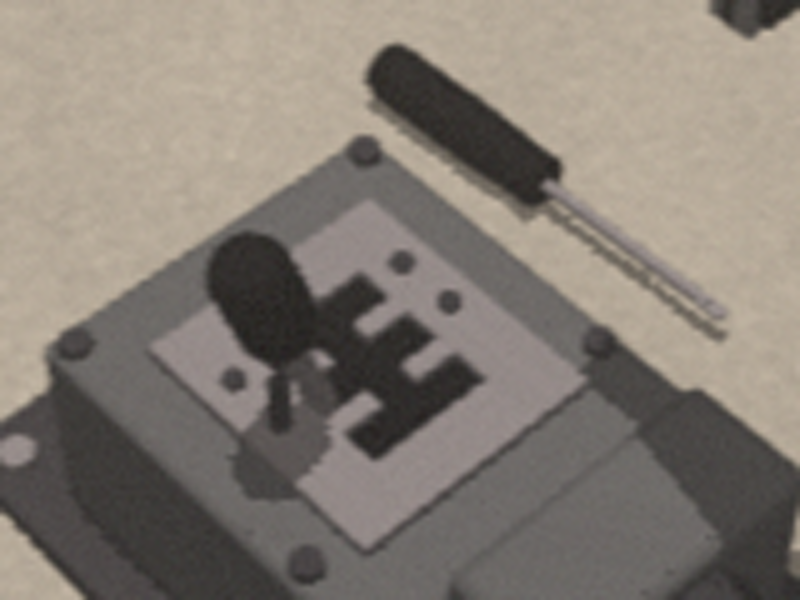

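View pics/side13.png

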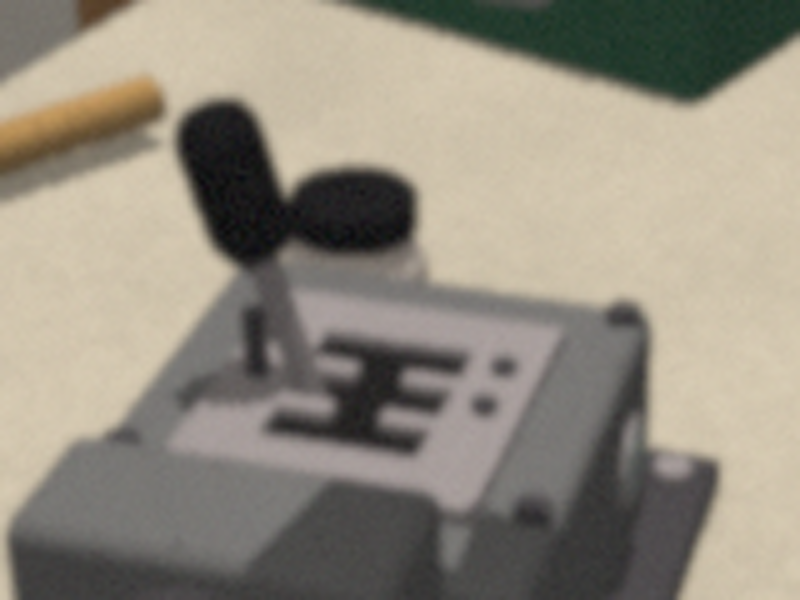

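View pics/scene_full13.png

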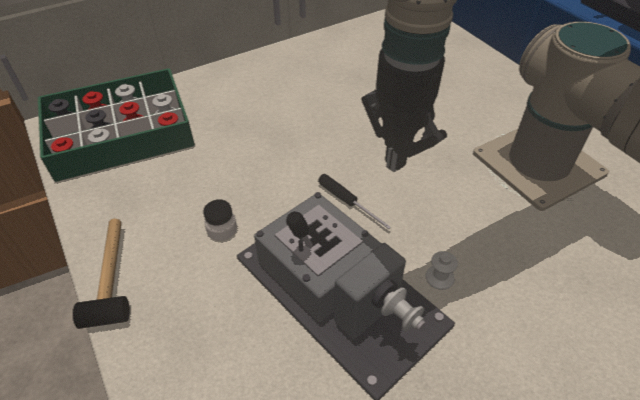

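```bash
python3 - <<'E'
from h import *
knob(260,299); knob(233,182,n='side',off=(220,140))
st(); print(env.job_done())
E
```

```text
scene knob stand mm [42.3 -1.4] z 0.1687 a -0.01 b 0.296
side knob stand mm [43.3 -1.8] z 0.1684 a -0.013 b 0.303
t 14.175 tcp [0.4707 0.0637 0.2529] stand [-70.1  81.2] yaw_x-pi 0.199 tilt [0.016 0.002] F [0.4 0.5 0.7]
the job is handed in; nothing more can be done
None
```

The lever is fully home in the middle-far slot, the one marked by the upright pin, and I handed the job in at about 14 s. I pushed it with closed fingertips only, in three stages: out of the left-near slot to the cross slot, across to the middle, then far to the end stop.

**Last checks:**
- **Lever position:** both cameras put the knob 42–43 mm far and within 2 mm of the middle column (shift tilt about 0.30, cross tilt about -0.01). That is slightly more than the nominal 0.28, but within my measuring error.
- **End stop:** the lever stalled against it at about 6 N, the highest force reading in the job.
- **Clear of the stand:** the arm finished well away from the stand, reading under 1 N, and touching nothing.
- **Bystanders:** the hub, jar and screwdriver look unmoved in the final picture.

**What disagreed:** with the fingers shut, the camera views put the real fingertips about 19 mm above the reported TCP. My first push therefore rode high on the knob (forces up to about 4 N). I backed off, lowered the tool and carried on.

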